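# Lay the coffee board

### The job

Lay the wooden coffee board with the things left to dry on the ribbed mat: the espresso cup in the middle recess with its handle pointing out over one of the board's long sides, the small glass in the recess next to the board's hand slot, and the sugar pot in the recess at the other end, with its lid put on. Set each one down gently, fully down in its place and upright, without dropping it, and leave the sink plug, the salt shaker and everything else where they are.

Things in the scene. Friction and masses are not known exactly. Their poses are not given: they have to be found in the camera images.
- coffee_board: Brown wooden board, 316 x 100 x 22 mm, ends rounded, fixed, lying at any angle. Origin: centre of its underside; x runs lengthwise to the end with the hand slot (24 mm wide, right through, at x = 120 mm). On its centre line three equal round recesses, 58 mm wide, 8 mm deep (floor 14 mm above the underside), at x = 70 mm (next to the slot), -20 mm (middle) and -110 mm (other end).
- espresso_cup: Green espresso cup, loose, upright, 52 mm high; round body 65 mm across at the rim, 46 mm at the foot, one ring handle. Origin: at the underside, centre of the whole outline; the body's axis is 14.5 mm from it towards +y, the handle points to -y and ends 47 mm from it (61 mm from the axis). Grip the body across x, about 30 mm above its underside. 0.14 kg.
- cup_centre (a point): Centre of the underside of the espresso cup's round body, with the cup's axes (handle towards -y).
- water_glass: Small clear glass, loose, upright, 58 mm high, 48 mm across at the rim and 39 mm at the foot. Origin: centre of its underside, z up. About 0.07 kg.
- sugar_pot: White round sugar pot, open at the top, loose, upright, 52 mm high and 59 mm across, foot 46 mm, mouth 50 mm across. Origin: centre of its underside, z up. About 0.15 kg.
- sugar_lid: White round lid of the sugar pot, loose, lying knob up: flange 62 mm across, plug below it 42 mm across and 7 mm deep, on top a knob 20 mm across, to be gripped 23 to 38 mm above the lid's underside. Origin: centre of the plug's underside. On the pot the flange lies on the rim, the lid's origin 45 mm above the pot's. 0.06 kg.
- sink_plug: Black rubber sink plug with a pull ring, 51 mm across, 35 mm high, loose, in the middle of the drying mat, to be left alone. Origin: centre of its underside. The mat is dark grey, ribbed, 250 x 280 mm, 4 mm thick, fixed; the cup, glass, pot and lid stand on it round the plug.
- salt: Salt shaker, 44 mm across, 90 mm high, loose, standing behind the work, to be left alone. Origin: centre of its underside.
There are look-alikes about, which are no part of the job. Leave any orange or purple look-alike of the water_glass alone.

How it is judged:
By the outcome, as a careful person would: the job done as asked, in the order asked, and still so for the second after the job is handed in, with the robot touching nothing.
It also fails if it takes over 112 s, if anything falls off the work surface, if the arm or the gripper's body presses on something with over 40 N, if the wrist force passes 120 N, or if a joint passes its speed limit or range.

### The arm

A 6-joint arm with a two-finger parallel gripper is mounted at the origin on a cart in front of the work surface, level with it; the furniture and walls round the work are solid. World frame = base frame: x ahead of the robot, y to its left, z up, the work surface at z = 0. Lengths are in m, angles in degrees, forces in N, time in s.
With the tool pointing down it reaches from about 0.325 to 0.9 m from the base axis. Payload 6.1 kg.
Tool frame: the origin (TCP) lies at the very end of the fingers, on their centre line; the grasp point (between the pads) lies 19 mm behind it; z points along the fingers, y is the line along which they close (so a half turn about z gives the same grasp; the last joint's range is limited). The gripper opens to 87 mm and grips with 3 to 60 N. Pads are 19 mm wide; open, the fingers measure 117 mm over their backs; the gripper's body (75 mm by 190 mm) begins 51 mm behind the grasp point.
Start: joints at [60.269, 12.628, 87.462, -0, 79.91, -7.225], TCP at [0.239, 0.577, 0.223] pointing down, gripper open.
Joint ranges: [-170.65, 170.65], [-52.31, 119.04], [5.05, 147.46], [-71.25, 251.25], [11.57, 151.72], [-153.62, 153.62]. Speed limits (degrees/s): [147.25, 147.25, 172.46, 180, 180, 180].

### API

Orientations are given as [roll, pitch, yaw] about the fixed x, y, z axes, in that order (R = Rz(yaw) Ry(pitch) Rx(roll)).
In Python, from cell import readout, vision, finish_job gives the robot as it stands.
- The arm moves only by the tool move_arm, never from a script. Its argument "deltas" is a list that holds one entry, the list of rows, each a list of 7 numbers: the shift along the tool's x, y, z in units of 30 mm (1.0 is 30 mm), then the turn, a rotation vector about the tool's x, y, z in units of 6 degrees (1.0 is 6 degrees), then the closure, from 0 (fully open) to 1 (shut). In form: [[[tx, ty, tz, rx, ry, rz, jaw], ...]]. A call has 1 to 10 rows; each row shifts and turns the commanded pose from where the row before left it, along the tool's axes as they then stand; what a row does not reach is not made up. A row lasts 1/12 s, in which the tool goes at most 41.7 mm and 7.16 degrees, less where a joint would pass 70% of its speed; a pose out of reach is approached as far as the arm can. A call is refused whole if a number of a shift passes 1 or a number of a turn 1, either way. A call with a gripper value outside its range is refused whole. The fingers move at their own pace and stop on an object; "grip_force" is the grip in N (left out, the last holds). Time passes only in rows, so rows that do not move let the fingers close. It gives the time, the measured TCP pose, the force, the opening and the grip force at its end, in the units of the state.
- readout.get_state(): the state, without advancing time (a new reading comes with each control period).
- vision.read_camera(name): name is "scene" or "top"; returns the picture (400x640x3 uint8, red, green, blue); there is no depth.
- vision.get_calibration(name): a dict with "fx", "fy", "cx", "cy" (pixels), "extrinsics" (4x4, takes a point from world to camera coordinates). Camera axes: x right, y down, z forward; pixel columns grow to the right and rows downward; lengths in m; the calibration is good to about 2 mm. A picture is of the moment at which its call begins. get_calibration takes no time and is no camera call.
- finish_job(): hands the job in; it is judged then, once.
The state is a dict: "time": time; "joint_pos": joint angles; "joint_velocities": joint speeds; "effort": joint torques, N m; "eef_pos": TCP position; "ee_rot": TCP orientation; "force": force on the tool from outside, world axes, zero at the start; "ft_torque": the same for the moment, N m; "opening": finger opening in m; "grip_force": force on a finger pad.
Only numpy, scipy, OpenCV 4.12 (cv2) and the standard library are available. Lean on these libraries where they do the work, as an engineer would, in place of code of your own. Each camera call takes 0.05 s, during which the arm holds its last target. There are 200 camera calls.

## Working session

There is one attempt and no reset: what is moved stays moved. The work goes in short steps, Python scripts to look and compute and a tool call to move; the robot and the scene stay as the last step left them, time stands still between calls to the robot, and variables do not carry over. Pictures are saved under pics/ and viewed, at most 14 in all, crops included, and the job is handed in when it is done.

Besides the shell and the picture viewer there is one more tool, called as name([rows], argument=value, ...), one row to a line, values as JSON. move_arm: Moves the arm, as the interface text tells. Its arguments: {"type":"object","properties":{"deltas":{"type":"array"},"grip_force":{"type":"number"}},"required":["deltas"]}

```bash
mkdir -p pics; ls; python3 - <<'E'
from cell import readout, vision
import cv2,numpy as np
print(readout.get_state())
for n in("scene","top"):
    im=vision.read_camera(n); cv2.imwrite(f"pics/{n}0.png",im[:,:,::-1]); c=vision.get_calibration(n); print(n,c)
E
```

```text
pics
{'time': 0.0, 'joint_pos': array([ 6.02713067e+01,  1.26757978e+01,  8.75263875e+01, -2.37971266e-03,
        7.99105846e+01, -7.22486217e+00]), 'joint_velocities': array([-0.04698712,  0.07645545, -0.01106727, -0.04365036, -0.0856759 ,
        0.1011764 ]), 'effort': array([-1.49013846e-03, -4.94612253e+01, -3.87375033e+01,  6.97160535e-02,
        5.73031500e-02, -1.19739825e-04]), 'eef_pos': array([0.23891557, 0.57685009, 0.2214255 ]), 'ee_rot': array([-1.79887831e+02, -1.18588603e-02,  1.57496576e+02]), 'force': array([ 0.11322971, -0.96502809, -1.03091411]), 'ft_torque': array([0.02411007, 0.0027249 , 0.01491316]), 'grip_force': 0.0, 'opening': 0.08687296235715537}
scene {'fx': 452.24003498952123, 'fy': 452.24003498952123, 'cx': 328.4816315396818, 'cy': 193.77777973391403, 'extrinsics': array([[ 0.5426115 , -0.83997931,  0.00274195, -0.23139277],
       [-0.53728388, -0.3495812 , -0.76754089,  0.39428201],
       [ 0.645677  ,  0.41500331, -0.64099413,  1.06729096],
       [ 0.        ,  0.        ,  0.        ,  1.        ]])}
top {'fx': 391.13282584137755, 'fy': 391.13282584137755, 'cx': 323.86027658819165, 'cy': 206.05456195764094, 'extrinsics': array([[-0.02270037, -0.99966988,  0.01203446,  0.10936977],
       [-0.99424483,  0.02131326, -0.10499032,  0.58984396],
       [ 0.10469916, -0.01434852, -0.99440042,  1.04992022],
       [ 0.        ,  0.        ,  0.        ,  1.        ]])}
```

View pics/scene0.png

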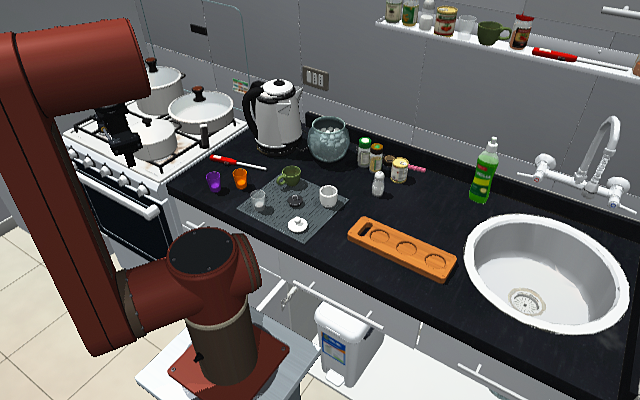

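View pics/top0.png

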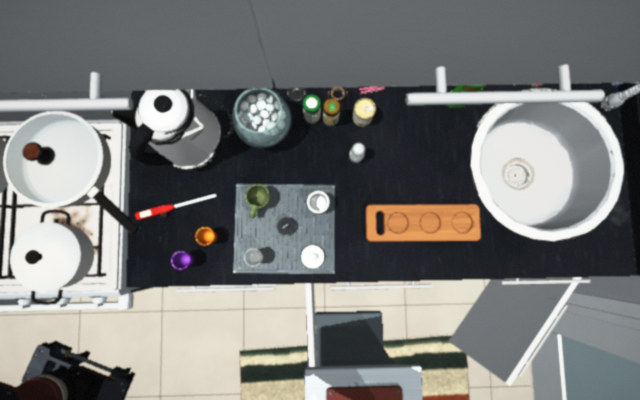

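```bash
python3 - <<'E'
import cv2,numpy as np
t=cv2.imread("pics/top0.png"); s=cv2.imread("pics/scene0.png")
a=cv2.resize(t[180:280,230:340],None,fx=5,fy=5,interpolation=cv2.INTER_CUBIC)
b=cv2.resize(s[155:245,225:355],None,fx=5,fy=5,interpolation=cv2.INTER_CUBIC)
cv2.imwrite("pics/a.png",a);cv2.imwrite("pics/b.png",b)
E
```

```text
(no output)
```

View pics/a.png

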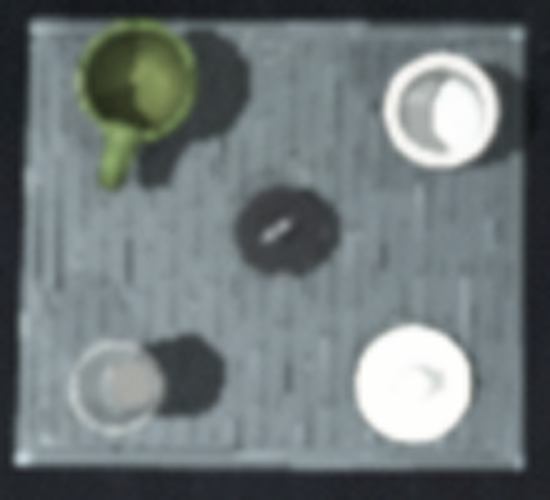

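View pics/b.png

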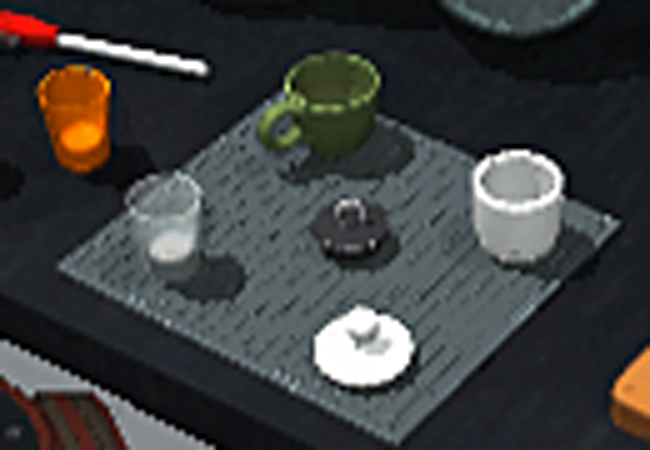

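Crops: green cup, rim centre at top px (257,196), handle down to (252,217). Clear glass at (253,257), with orange (205,236) and purple (180,260) look-alikes to leave. Pot, open, at (318,202), lid at (312,256), plug at (287,226). Green cup on the shelf (scene 490,33) isn't ours. My choice is the clear and green things on the mat.

```bash
cat > h.py <<'E'
import numpy as np,cv2
from cell import readout,vision
def ray(n,u,v,z):
    c=vision.get_calibration(n);E=c["extrinsics"];R,t=E[:3,:3],E[:3,3]
    o=-R.T@t;d=R.T@np.array([(u-c["cx"])/c["fx"],(v-c["cy"])/c["fy"],1])
    return (o+d*(z-o[2])/d[2])[:2]
def rect(im,n,z,x0,x1,y0,y1,res=0.0005):
    "orthophoto of plane z: rows = -x, cols = -y"
    c=vision.get_calibration(n);E=c["extrinsics"]
    X,Y=np.meshgrid(np.arange(x1,x0,-res),np.arange(y1,y0,-res),indexing="ij")
    P=E[:3,:3]@np.stack([X.ravel(),Y.ravel(),np.full(X.size,z)])+E[:3,3:]
    u=(c["fx"]*P[0]/P[2]+c["cx"]).reshape(X.shape).astype("f4");v=(c["fy"]*P[1]/P[2]+c["cy"]).reshape(X.shape).astype("f4")
    return cv2.remap(im,u,v,cv2.INTER_CUBIC)
def blobs(n,m,z,amin=30):
    "min enclosing circle, on plane z, of each blob"
    out=[]
    for c in cv2.findContours(m.astype("u1"),cv2.RETR_EXTERNAL,cv2.CHAIN_APPROX_NONE)[0]:
        if len(c)<12: continue
        p=np.array([ray(n,*q[0],z) for q in c],"f4")
        (x,y),r=cv2.minEnclosingCircle(p); e=cv2.fitEllipse(p)
        out.append((c[:,0].mean(0).round(1),(round(x,4),round(y,4),round(r*2000,1)),np.round(e[0],4),np.round(np.array(e[1])*1000,1),round(e[2])))
    return out
E
python3 - <<'E'
from h import *
for n in("top","scene"):
    im=cv2.imread(f"pics/{n}0.png");hsv=cv2.cvtColor(im,cv2.COLOR_BGR2HSV);H,S,V=cv2.split(hsv)
    box=np.zeros(H.shape,bool)
    if n=="top": box[182:278,230:340]=1
    else: box[160:240,230:352]=1
    c=vision.get_calibration(n);E=c["extrinsics"];print(n,"cam",-E[:3,:3].T@E[:3,3])
    w=box&(V>170)&(S<60)
    for z in(.056,.014):
        for b in blobs(n,w,z): print("white",z,b)
    g=(box&(H>25)&(H<50)&(S>80)).astype("u1")
    for b in blobs(n,g,.056): print("green",b)
    if n=="top":
        g=cv2.resize(g*255,None,fx=4,fy=4,interpolation=cv2.INTER_LINEAR)>127
        o=cv2.morphologyEx(g.astype("u1"),cv2.MORPH_OPEN,cv2.getStructuringElement(2,(33,33)))
        for cc in cv2.findContours(o,0,1)[0]:
            (x,y),r=cv2.minEnclosingCircle(cc); print("cup body",ray(n,x/4-.375,y/4-.375,.056),r)
        hd=g&(cv2.dilate(o,np.ones((5,5)))==0); ys,xs=np.nonzero(hd); print("handle",xs.mean()/4,ys.mean()/4,ray(n,xs.mean()/4,ys.mean()/4,.03))
    # orange board
    m=((H>5)&(H<22)&(S>120)&(V>90)).astype("u1")
    k,l,st,ce=cv2.connectedComponentsWithStats(m);i=1+st[1:,4].argmax() if n=="top" else l[250,430]
    m=(l==i).astype("u1");cs,hi=cv2.findContours(m,cv2.RETR_CCOMP,cv2.CHAIN_APPROX_NONE)
    for cc,h in zip(cs,hi[0]):
        if len(cc)<15: continue
        p=np.array([ray(n,*q[0],.022) for q in cc],"f4");print("board",h[3],cv2.minAreaRect(p),p.mean(0))
t=cv2.imread("pics/top0.png")
A=rect(t,"top",.022,.31,.47,-.38,.02); B=rect(cv2.imread("pics/scene0.png"),"scene",.022,.31,.47,-.38,.02)
cv2.imwrite("pics/c.png",np.vstack([A,B]));print(A.shape)
E
```

```text
top cam [0.47900627 0.11182697 1.10465281]
white 0.056 (array([253.7, 255.9]), (0.4601, 0.2851, 22.1), array([0.4598, 0.2868]), array([ 7.8, 22.6]), 161)
white 0.056 (array([249.2, 257.6]), (0.4576, 0.2891, 51.4), array([0.4574, 0.2887]), array([46.2, 47.3]), 4)
white 0.056 (array([312. , 256.5]), (0.4551, 0.1309, 63.7), array([0.4553, 0.1311]), array([60.3, 61.6]), 96)
white 0.056 (array([317.5, 201.5]), (0.6023, 0.1136, 62.7), array([0.6022, 0.1133]), array([58.9, 60. ]), 75)
white 0.014 (array([253.7, 255.9]), (0.4593, 0.2921, 23.0), array([0.459 , 0.2938]), array([ 8.1, 23.5]), 161)
white 0.014 (array([249.2, 257.6]), (0.4568, 0.2963, 53.5), array([0.4566, 0.2957]), array([48.1, 49.2]), 4)
white 0.014 (array([312. , 256.5]), (0.4541, 0.1317, 66.3), array([0.4543, 0.1318]), array([62.7, 64.1]), 96)
white 0.014 (array([317.5, 201.5]), (0.6072, 0.1136, 65.2), array([0.6071, 0.1133]), array([61.3, 62.4]), 75)
green (array([256.5, 199.2]), (0.61, 0.2805, 90.0), array([0.616 , 0.2768]), array([54.8, 81.3]), 75)
cup body [0.62056089 0.27676727] 49.96258544921875
handle 253.0704449152542
[... 1820 characters left out ...]
-0.18177145719528198), (0.012235566973686218, 0.03301876783370972), 33.01494598388672) [ 0.5537129  -0.18144456]
board 0 ((0.48386937379837036, -0.057737477123737335), (0.054446104913949966, 0.01626271940767765), 89.795654296875) [ 0.48418272 -0.05836762]
board 0 ((0.5297072529792786, -0.08358463644981384), (0.030682656913995743, 0.009066148661077023), 13.180251121520996) [ 0.53023106 -0.08377083]
board 0 ((0.5559219717979431, -0.09131910651922226), (0.012378997169435024, 0.030926382169127464), 46.05770492553711) [ 0.5557214  -0.09190012]
board 0 ((0.5403512716293335, -0.0585007518529892), (0.024240806698799133, 0.06758521497249603), 85.88627624511719) [ 0.54096025 -0.05828786]
(320, 800, 3)
```

```bash
python3 - <<'E'
from h import *
A=rect(cv2.imread("pics/top0.png"),"top",.022,.47,.62,-.36,.01); B=rect(cv2.imread("pics/scene0.png"),"scene",.022,.47,.62,-.36,.01)
C=np.vstack([A,B]);
c=np.array([.541,-.1776])
for k,a in enumerate((89.0,)):
    d=np.array([np.cos(np.radians(a)),np.sin(np.radians(a))])
    for s in(.07,-.02,-.11):
        p=c+s*d; print(s,p)
        for o in(0,300): cv2.circle(C,(int((.01-p[1])/.0005),int((.62-p[0])/.0005)+o),58,(255,0,0),1)
cv2.imwrite("pics/c.png",C)
E
```

```text
0.07 [ 0.54222167 -0.10761066]
-0.02 [ 0.54065095 -0.19759695]
-0.11 [ 0.53908024 -0.28758325]
```

View pics/c.png

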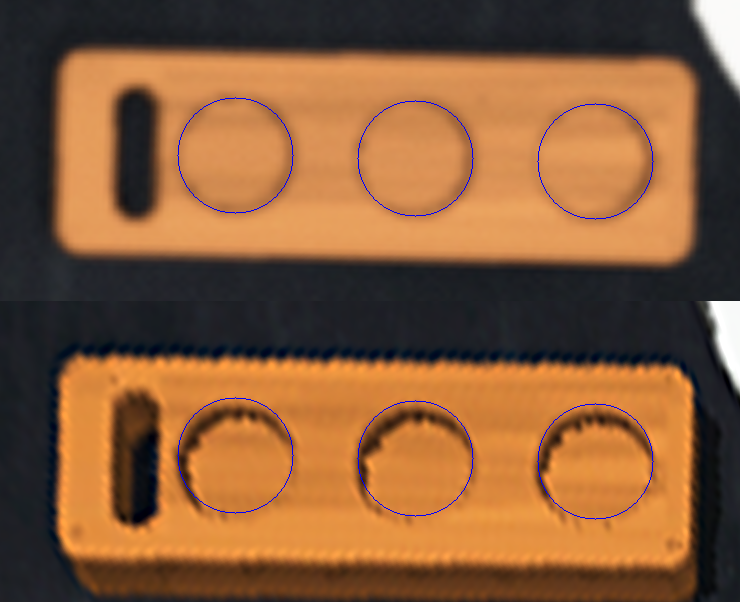

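```bash
cat >> h.py <<'E'
def go(x,y,z,yaw):
    s=readout.get_state();p=s["eef_pos"];e=s["ee_rot"];a=np.radians(e[2]);d=np.array([x,y,z])-p
    t=np.array([d[0]*np.cos(a)+d[1]*np.sin(a),d[0]*np.sin(a)-d[1]*np.cos(a),-d[2]])/.03
    dy=(yaw-e[2]+180)%360-180
    print("t",round(s["time"],1),"pos",p.round(4),"rot",e.round(1),"open",round(s["opening"],4),"F",s["force"].round(1),"grip",round(s["grip_force"],1))
    print("shift units",t.round(2),"(before turn)  turn z units",round(-dy/6,2))
    a=np.radians(yaw);print("shift if turned first",((d[0]*np.cos(a)+d[1]*np.sin(a))/.03).round(2),((d[0]*np.sin(a)-d[1]*np.cos(a))/.03).round(2))
E
python3 - <<'E'
from h import *
print("glass rim",ray("scene",257.6,193.6,.062),ray("top",252.6,256.8,.062),"pot rim scene",ray("scene",328.2,191.3,.056),"cup rim scene",ray("scene",225-.4+332/5,155-.4+83/5,.056))
print("salt top",ray("top",357,150,.09),"plug",ray("top",287,226,.02))
go(.6206,.2768,.10,160.5)
E
```

```text
glass rim [0.45778658 0.28977683] [0.45820094 0.28784925] pot rim scene [0.59647073 0.11110215] cup rim scene [0.61770587 0.27616341]
salt top [0.73337557 0.00593407] plug [0.53984235 0.19954844]
t 0.1 pos [0.239  0.5769 0.2215] rot [-179.9   -0.   157.5] open 0.0872 F [-0.   0.2  0.3] grip 0.0
shift units [-15.58  -4.37   4.05] (before turn)  turn z units -0.5
shift if turned first -15.33 -5.18
```

move_arm([
  [[0,0,0,0,0,-0.5,0],[-0.95,-0.32,0.2,0,0,0,0],[-0.95,-0.32,0.2,0,0,0,0],[-0.95,-0.32,0.2,0,0,0,0],[-0.95,-0.32,0.2,0,0,0,0],[-0.95,-0.32,0.2,0,0,0,0],[-0.95,-0.32,0.2,0,0,0,0],[-0.95,-0.32,0.2,0,0,0,0],[-0.95,-0.32,0.2,0,0,0,0],[-0.95,-0.32,0.2,0,0,0,0]],
], grip_force=12)

```text
time: 0.93
eef_pos: [0.4529, 0.4091, 0.1678]
ee_rot: [-180.0, -0.0, 160.5]
force: [-0.3, -0.4, -0.0]
opening: 0.0869
grip_force: 0.0
```

move_arm([
  [[-0.95,-0.32,0.2,0,0,0,0],[-0.95,-0.32,0.2,0,0,0,0],[-0.95,-0.32,0.2,0,0,0,0],[-0.95,-0.32,0.2,0,0,0,0],[-0.95,-0.32,0.2,0,0,0,0],[-0.95,-0.32,0.2,0,0,0,0],[-0.95,-0.32,0.2,0,0,0,0],[0,0,0,0,0,0,0],[0,0,0,0,0,0,0]],
])

```text
time: 1.68
eef_pos: [0.6181, 0.2786, 0.1251]
ee_rot: [-179.9, -0.1, 160.3]
force: [0.2, 0.4, 0.9]
opening: 0.0867
grip_force: 0.0
```

```bash
python3 - <<'E'
from h import *
for n in("top","scene"): cv2.imwrite(f"pics/{n}1.png",vision.read_camera(n)[:,:,::-1])
go(.6195,.2767,.016,160.5)
t=cv2.imread("pics/top1.png")[150:280,200:360];s=cv2.imread("pics/scene1.png")[110:240,200:360]
cv2.imwrite("pics/d.png",cv2.resize(np.hstack([t,s]),(800,325),interpolation=cv2.INTER_CUBIC))
E
```

```text
t 1.8 pos [0.6171 0.2806 0.126 ] rot [-1.800e+02 -1.000e-01  1.605e+02] open 0.0871 F [ 0.   0.3 -0.7] grip 0.0
shift units [-0.12 -0.09  3.67] (before turn)  turn z units -0.0
shift if turned first -0.12 -0.09
```

View pics/d.png

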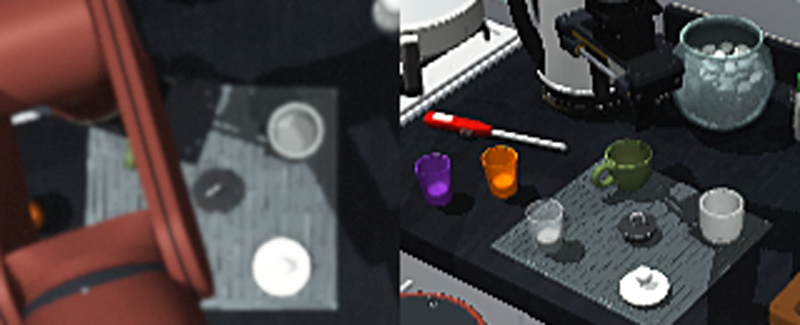

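The scene crop shows the open gripper over and behind the cup (crop 628,165), and everything is in place.

move_arm([
  [[-0.1,-0.07,0.5,0,0,0,0],[0,0,0.6,0,0,0,0],[0,0,0.6,0,0,0,0],[0,0,0.6,0,0,0,0],[0,0,0.6,0,0,0,0],[0,0,0.4,0,0,0,0],[0,0,0.25,0,0,0,0],[0,0,0.1,0,0,0,0],[0,0,0,0,0,0,0],[0,0,0,0,0,0,0]],
])

```text
time: 2.62
eef_pos: [0.6205, 0.2777, 0.0179]
ee_rot: [180.0, 0.1, 160.5]
force: [0.5, 0.1, -0.1]
opening: 0.0868
grip_force: 0.0
```

move_arm([
  [[0,0,0,0,0,0,0.2],[0,0,0,0,0,0,0.3],[0,0,0,0,0,0,0.4],[0,0,0,0,0,0,0.5],[0,0,0,0,0,0,0.5],[0,0,0,0,0,0,0.5],[0,0,0,0,0,0,0.5]],
])

```text
time: 3.2
eef_pos: [0.6203, 0.2776, 0.0175]
ee_rot: [180.0, 0.0, 160.5]
force: [0.7, 0.8, 1.9]
opening: 0.0622
grip_force: 12.0
```

```bash
python3 - <<'E'
from h import *
go(.5405,-.1975,.12,179)
s=vision.read_camera("scene")[110:240,200:360,::-1]
cv2.imwrite("pics/e.png",cv2.resize(s,(640,520),interpolation=cv2.INTER_CUBIC))
E
```

```text
t 3.2 pos [0.6203 0.2776 0.0175] rot [180.    0.  160.5] open 0.0622 F [0.7 0.8 1.9] grip 12.0
shift units [ -2.78 -15.82  -3.42] (before turn)  turn z units -3.08
shift if turned first 2.38 -15.88
```

View pics/e.png

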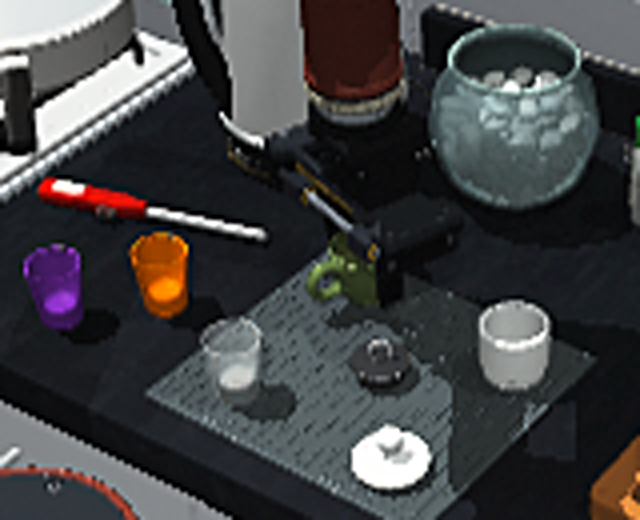

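The cup is held (jaws at 62 mm) with the handle clear to the left (crop 325,280).

move_arm([
  [[0,0,0,0,0,0,0.5],[0,0,-0.1,0,0,0,0.5],[0,0,-0.4,0,0,0,0.5],[0,0,-0.7,0,0,0,0.5],[0,0,-0.8,0,0,0,0.5],[0,0,-0.8,0,0,-0.68,0.5],[0,0,-0.6,0,0,-0.8,0.5],[0,0,0,0,0,-0.8,0.5],[0,0,0,0,0,-0.8,0.5],[0,0,0,0,0,0,0.5]],
], grip_force=20)

```text
time: 4.08
eef_pos: [0.62, 0.2773, 0.1202]
ee_rot: [180.0, 0.0, 179.1]
force: [0.0, -0.0, -1.5]
opening: 0.0617
grip_force: 19.6
```

move_arm([
  [[0.14,-0.5,0,0,0,0,0.5],[0.14,-0.8,0,0,0,0,0.5],[0.14,-0.95,0,0,0,0,0.5],[0.14,-0.95,0,0,0,0,0.5],[0.14,-0.95,0,0,0,0,0.5],[0.14,-0.95,0,0,0,0,0.5],[0.14,-0.95,0,0,0,0,0.5],[0.14,-0.95,0,0,0,0,0.5],[0.14,-0.95,0,0,0,0,0.5],[0.14,-0.95,0,0,0,0,0.5]],
])

```text
time: 4.92
eef_pos: [0.5723, 0.0098, 0.119]
ee_rot: [-180.0, -0.0, 178.8]
force: [0.4, -0.3, -1.8]
opening: 0.0619
grip_force: 19.6
```

move_arm([
  [[0.14,-0.95,0,0,0,0,0.5],[0.14,-0.95,0,0,0,0,0.5],[0.14,-0.95,0,0,0,0,0.5],[0.14,-0.95,0,0,0,0,0.5],[0.14,-0.95,0,0,0,0,0.5],[0.14,-0.95,0,0,0,0,0.5],[0.14,-0.8,0,0,0,0,0.5],[0,-0.4,0,0,0,0,0.5],[0,0,0,0,0,0,0.5],[0,0,0,0,0,0,0.5]],
])

```text
time: 5.75
eef_pos: [0.5398, -0.1953, 0.1189]
ee_rot: [180.0, -0.0, 178.8]
force: [0.1, 1.0, -0.6]
opening: 0.0617
grip_force: 19.6
```

```bash
python3 - <<'E'
from h import *
go(.5405,-.1975,.0275,179)
for n in("top","scene"): cv2.imwrite(f"pics/{n}2.png",vision.read_camera(n)[:,:,::-1])
t=cv2.imread("pics/top2.png")[170:270,340:500];s=cv2.imread("pics/scene2.png")[160:300,320:480]
cv2.imwrite("pics/f.png",np.hstack([cv2.resize(t,(400,250)),cv2.resize(s,(400,350))[50:300]]))
E
```

```text
t 5.8 pos [ 0.5398 -0.1953  0.1189] rot [180.   -0.  178.8] open 0.0617 F [ 0.1  1.  -0.6] grip 19.6
shift units [-0.02 -0.07  3.05] (before turn)  turn z units -0.03
shift if turned first -0.02 -0.07
```

View pics/f.png

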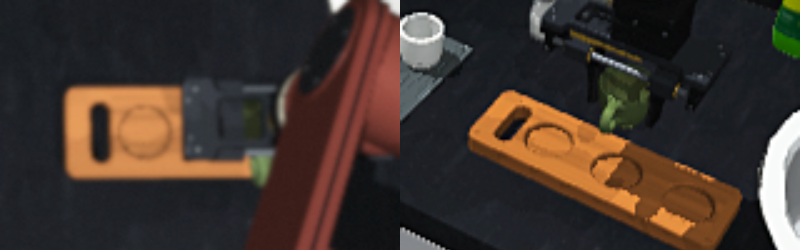

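The cup hangs upright over the middle recess (scene crop 622,170), handle towards the robot's side of the board. Lowering now.

move_arm([
  [[-0.02,-0.07,0.5,0,0,0,0.5],[0,0,0.6,0,0,0,0.5],[0,0,0.6,0,0,0,0.5],[0,0,0.5,0,0,0,0.5],[0,0,0.35,0,0,0,0.5],[0,0,0.2,0,0,0,0.5],[0,0,0.1,0,0,0,0.5],[0,0,0.05,0,0,0,0.5],[0,0,0,0,0,0,0.5],[0,0,0,0,0,0,0.5]],
])

```text
time: 6.68
eef_pos: [0.5413, -0.1976, 0.0329]
ee_rot: [-180.0, 0.1, 179.0]
force: [1.0, 1.1, -0.8]
opening: 0.0616
grip_force: 19.6
```

move_arm([
  [[0,0,0.03,0,0,0,0.5],[0,0,0.02,0,0,0,0.5],[0,0,0,0,0,0,0.5],[0,0,0.02,0,0,0,0.5],[0,0,0,0,0,0,0.5]],
])

```text
time: 7.1
eef_pos: [0.5406, -0.1974, 0.03]
ee_rot: [-180.0, 0.0, 179.0]
force: [0.8, 0.1, -1.3]
opening: 0.0617
grip_force: 19.6
```

move_arm([
  [[0,0,0.02,0,0,0,0.5],[0,0,0.02,0,0,0,0.5],[0,0,0.02,0,0,0,0.5],[0,0,0.02,0,0,0,0.5],[0,0,0,0,0,0,0.5],[0,0,0,0,0,0,0.5]],
])

```text
time: 7.6
eef_pos: [0.5407, -0.1974, 0.0276]
ee_rot: [-180.0, 0.0, 179.0]
force: [0.9, -0.5, -0.6]
opening: 0.0617
grip_force: 19.7
```

move_arm([
  [[0,0,0.02,0,0,0,0.5],[0,0,0,0,0,0,0.5],[0,0,0,0,0,0,0.5]],
])

```text
time: 7.85
eef_pos: [0.541, -0.1975, 0.0275]
ee_rot: [-180.0, 0.0, 179.0]
force: [-0.7, 0.5, 4.6]
opening: 0.0615
grip_force: 20.0
```

move_arm([
  [[0,0,0,0,0,0,0.3],[0,0,0,0,0,0,0.25],[0,0,0,0,0,0,0.15],[0,0,0,0,0,0,0],[0,0,0,0,0,0,0],[0,0,-0.2,0,0,0,0],[0,0,-0.5,0,0,0,0],[0,0,-0.9,0,0,0,0],[0,0,-0.9,0,0,0,0],[0,0,-0.8,0,0,0,0]],
])

```text
time: 8.68
eef_pos: [0.5406, -0.1975, 0.1275]
ee_rot: [-180.0, 0.0, 179.0]
force: [0.2, -0.3, 0.2]
opening: 0.0866
grip_force: 0.0
```

```bash
python3 - <<'E'
from h import *
go(.458,.2885,.12,90)
E
```

```text
t 8.7 pos [ 0.5406 -0.1975  0.1275] rot [-180.    0.  179.] open 0.0866 F [ 0.2 -0.3  0.2] grip 0.0
shift units [ 3.04 16.15  0.25] (before turn)  turn z units 14.83
shift if turned first 16.2 -2.75
```

move_arm([
  [[0.18,0.5,0,0,0,0,0],[0.18,0.95,0,0,0,0,0],[0.18,0.95,0,0,0,0,0],[0.18,0.95,0,0,0,0,0],[0.18,0.95,0,0,0,0,0],[0.18,0.95,0,0,0,0,0],[0.18,0.95,0,0,0,0,0],[0.18,0.95,0,0,0,0,0],[0.18,0.95,0,0,0,0,0],[0.18,0.95,0,0,0,0,0]],
])

```text
time: 9.52
eef_pos: [0.4911, 0.0763, 0.1264]
ee_rot: [-180.0, 0.0, 179.0]
force: [0.5, -0.4, 0.7]
opening: 0.087
grip_force: 0.0
```

move_arm([
  [[0.18,0.95,0,0,0,0,0],[0.18,0.95,0,0,0,0,0],[0.18,0.95,0,0,0,0,0],[0.18,0.95,0,0,0,0,0],[0.18,0.95,0,0,0,0,0],[0.18,0.95,0,0,0,0,0],[0.16,0.95,0,0,0,0,0],[0,0.45,0,0,0,0,0],[0,0,0,0,0,0.5,0],[0,0,0,0,0,0.9,0]],
])

```text
time: 10.35
eef_pos: [0.458, 0.2894, 0.1261]
ee_rot: [-180.0, 0.0, 170.6]
force: [-0.0, -0.5, -0.6]
opening: 0.0869
grip_force: 0.0
```

move_arm([
  [[0,0,0,0,0,1,0],[0,0,0,0,0,1,0],[0,0,0,0,0,1,0],[0,0,0,0,0,1,0],[0,0,0,0,0,1,0],[0,0,0,0,0,1,0],[0,0,0,0,0,1,0],[0,0,0,0,0,1,0],[0,0,0,0,0,1,0],[0,0,0,0,0,1,0]],
])

```text
time: 11.18
eef_pos: [0.4584, 0.2881, 0.1261]
ee_rot: [-180.0, 0.0, 110.3]
force: [-0.7, -0.8, 0.3]
opening: 0.0868
grip_force: 0.0
```

move_arm([
  [[0,0,0,0,0,1,0],[0,0,0,0,0,1,0],[0,0,0,0,0,0.43,0],[0,0,0,0,0,0,0],[0,0,0,0,0,0,0]],
])

```text
time: 11.6
eef_pos: [0.4583, 0.2883, 0.1261]
ee_rot: [180.0, 0.0, 96.1]
force: [-0.5, -0.7, 0.9]
opening: 0.0869
grip_force: 0.0
```

```bash
python3 - <<'E'
from h import *
go(.458,.2885,.020,90)
for n in("top","scene"): cv2.imwrite(f"pics/{n}3.png",vision.read_camera(n)[:,:,::-1])
A=rect(cv2.imread("pics/top3.png"),"top",.022,.47,.62,-.36,.01)
s=cv2.imread("pics/scene3.png")[110:280,230:470]
cv2.imwrite("pics/g.png",np.vstack([A[:, :720],cv2.resize(s,(720,510))])[:600])
t=cv2.imread("pics/top3.png");H,S,V=cv2.split(cv2.cvtColor(t,cv2.COLOR_BGR2HSV))
g=(H>25)&(H<50)&(S>80);g[:,:380]=0;g[:190]=0
for b in blobs("top",g,.066): print(b)
g=cv2.resize(g.astype("u1")*255,None,fx=4,fy=4,interpolation=cv2.INTER_LINEAR)>127
o=cv2.morphologyEx(g.astype("u1"),cv2.MORPH_OPEN,cv2.getStructuringElement(2,(33,33)))
for cc in cv2.findContours(o,0,1)[0]:
    (x,y),r=cv2.minEnclosingCircle(cc); print("cup body",ray("top",x/4-.375,y/4-.375,.066),r)
E
```

```text
t 11.6 pos [0.4583 0.2883 0.1261] rot [180.    0.   96.1] open 0.0869 F [-0.5 -0.7  0.9] grip 0.0
shift units [ 0.01 -0.01  3.54] (before turn)  turn z units 1.01
shift if turned first 0.01 -0.01
(array([434.1, 225.2]), (0.528, -0.1968, 89.8), array([ 0.5342, -0.196 ]), array([61.9, 84.6]), 87)
cup body [ 0.53807329 -0.19593822] 52.66753005981445
```

View pics/g.png

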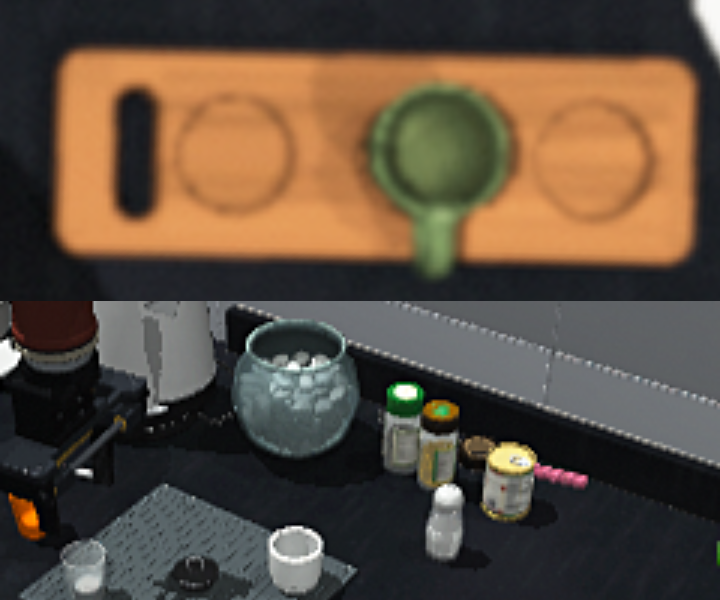

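The cup sits in the middle recess with its handle over the near long side (board view 437,245). Glass next.

move_arm([
  [[0,0,0.4,0,0,1,0],[0,0,0.7,0,0,0,0],[0,0,0.7,0,0,0,0],[0,0,0.7,0,0,0,0],[0,0,0.5,0,0,0,0],[0,0,0.3,0,0,0,0],[0,0,0.2,0,0,0,0],[0,0,0,0,0,0,0],[0,0,0,0,0,0,0]],
], grip_force=8)

```text
time: 12.45
eef_pos: [0.4585, 0.2888, 0.0214]
ee_rot: [180.0, -0.0, 90.0]
force: [0.4, -0.4, -0.2]
opening: 0.0872
grip_force: 0.0
```

move_arm([
  [[0,0,0,0,0,0,0.2],[0,0,0,0,0,0,0.3],[0,0,0,0,0,0,0.4],[0,0,0,0,0,0,0.5],[0,0,0,0,0,0,0.6],[0,0,0,0,0,0,0.6],[0,0,0,0,0,0,0.6],[0,0,0,0,0,0,0.6]],
])

```text
time: 13.12
eef_pos: [0.4581, 0.2887, 0.021]
ee_rot: [-180.0, -0.0, 90.0]
force: [-0.8, 0.3, 1.0]
opening: 0.0467
grip_force: 8.0
```

move_arm([
  [[0,0,0,0,0,0,0.6],[0,0,-0.1,0,0,0,0.6],[0,0,-0.4,0,0,0,0.6],[0,0,-0.8,0,0,0,0.6],[0,0,-0.8,0,0,0,0.6],[0,0,-0.8,0,0,0,0.6],[-0.4,0.1,-0.4,0,0,0,0.6],[-0.8,0.2,0,0,0,0,0.6],[-0.95,0.2,0,0,0,0,0.6],[-0.95,0.2,0,0,0,0,0.6]],
], grip_force=12)

```text
time: 13.95
eef_pos: [0.4793, 0.1942, 0.1206]
ee_rot: [179.9, 0.0, 90.1]
force: [0.2, 0.0, -0.7]
opening: 0.0464
grip_force: 12.0
```

move_arm([
  [[-0.95,0.2,0,0,0,0,0.6],[-0.95,0.2,0,0,0,0,0.6],[-0.95,0.2,0,0,0,0,0.6],[-0.95,0.2,0,0,0,0,0.6],[-0.95,0.2,0,0,0,0,0.6],[-0.95,0.2,0,0,0,0,0.6],[-0.95,0.2,0,0,0,0,0.6],[-0.95,0.2,0,0,0,0,0.6],[-0.95,0.2,0,0,0,0,0.6],[-0.9,0.2,0,0,0,0,0.6]],
])

```text
time: 14.78
eef_pos: [0.5386, -0.0903, 0.1201]
ee_rot: [-180.0, 0.0, 90.0]
force: [0.7, 0.0, 0.1]
opening: 0.0462
grip_force: 12.0
```

move_arm([
  [[-0.65,0.1,0,0,0,0,0.6],[0,0,0,0,0,0,0.6],[0,0,0,0,0,0,0.6]],
])

```text
time: 15.03
eef_pos: [0.5415, -0.1088, 0.1199]
ee_rot: [-180.0, -0.0, 89.8]
force: [0.1, 0.0, -0.2]
opening: 0.0466
grip_force: 12.0
```

```bash
python3 - <<'E'
from h import *
go(.542,-.1075,.031,90)
E
```

```text
t 15.0 pos [ 0.5415 -0.1088  0.1199] rot [-180.    -0.    89.8] open 0.0466 F [ 0.1  0.  -0.2] grip 12.0
shift units [0.04 0.02 2.96] (before turn)  turn z units -0.03
shift if turned first 0.04 0.02
```

move_arm([
  [[0.04,0.02,0.4,0,0,0,0.6],[0,0,0.6,0,0,0,0.6],[0,0,0.6,0,0,0,0.6],[0,0,0.5,0,0,0,0.6],[0,0,0.35,0,0,0,0.6],[0,0,0.2,0,0,0,0.6],[0,0,0.15,0,0,0,0.6],[0,0,0.05,0,0,0,0.6],[0,0,0,0,0,0,0.6],[0,0,0,0,0,0,0.6]],
])

```text
time: 15.87
eef_pos: [0.5433, -0.1063, 0.0352]
ee_rot: [179.9, 0.0, 90.0]
force: [-0.5, -0.5, -0.4]
opening: 0.0463
grip_force: 12.0
```

move_arm([
  [[0,0,0.02,0,0,0,0.6],[0,0,0.02,0,0,0,0.6],[0,0,0.02,0,0,0,0.6],[0,0,0,0,0,0,0.6],[0,0,0,0,0,0,0.6],[0,0,0,0,0,0,0.6]],
])

```text
time: 16.37
eef_pos: [0.5427, -0.1062, 0.0327]
ee_rot: [180.0, 0.0, 90.0]
force: [0.7, -0.2, -0.3]
opening: 0.0462
grip_force: 12.0
```

move_arm([
  [[0,0,0.02,0,0,0,0.6],[0,0,0.02,0,0,0,0.6],[0,0,0,0,0,0,0.6],[0,0,0,0,0,0,0.6]],
])

```text
time: 16.7
eef_pos: [0.5426, -0.1061, 0.0314]
ee_rot: [-180.0, -0.0, 90.0]
force: [-0.1, 0.6, -1.2]
opening: 0.0462
grip_force: 12.0
```

move_arm([
  [[0,0,0.02,0,0,0,0.6],[0,0,0,0,0,0,0.6],[0,0,0,0,0,0,0.6]],
])

```text
time: 16.95
eef_pos: [0.5427, -0.1062, 0.031]
ee_rot: [180.0, 0.0, 90.0]
force: [-0.5, -0.3, 0.9]
opening: 0.0461
grip_force: 12.0
```

move_arm([
  [[0,0,0.02,0,0,0,0.6],[0,0,0,0,0,0,0.6],[0,0,0,0,0,0,0.6]],
])

```text
time: 17.2
eef_pos: [0.5429, -0.1063, 0.0309]
ee_rot: [180.0, 0.0, 90.0]
force: [-1.4, 0.8, 4.7]
opening: 0.0463
grip_force: 11.9
```

move_arm([
  [[0,0,0,0,0,0,0.42],[0,0,0,0,0,0,0.38],[0,0,0,0,0,0,0.2],[0,0,0,0,0,0,0],[0,0,0,0,0,0,0],[0,0,-0.2,0,0,0,0],[0,0,-0.6,0,0,0,0],[0,0,-0.9,0,0,0,0],[0,0,-0.9,0,0,0,0],[0,0,-0.6,0,0,0,0]],
])

```text
time: 18.03
eef_pos: [0.5436, -0.1064, 0.1293]
ee_rot: [179.8, 0.1, 90.0]
force: [1.3, -0.1, 1.1]
opening: 0.0862
grip_force: 0.0
```

move_arm([
  [[0.5,0.15,0,0,0,0,0],[0.9,0.25,0,0,0,0,0],[0.95,0.25,0,0,0,0,0],[0.95,0.25,0,0,0,0,0],[0.95,0.25,0,0,0,0,0],[0.95,0.25,0,0,0,0,0],[0.95,0.25,0,0,0,0,0],[0.8,0.25,0,0,0,0,0],[0.3,0.05,0,0,0,0,0],[0,0,0,0,0,0,0]],
])

```text
time: 18.87
eef_pos: [0.6013, 0.1134, 0.1265]
ee_rot: [180.0, -0.0, 90.2]
force: [0.1, -0.0, 0.1]
opening: 0.0871
grip_force: 0.0
```

```bash
python3 - <<'E'
from h import *
for n in("top","scene"): cv2.imwrite(f"pics/{n}4.png",vision.read_camera(n)[:,:,::-1])
go(.601,.113,.017,90)
A=rect(cv2.imread("pics/top4.png"),"top",.022,.47,.62,-.36,.01)
s=cv2.imread("pics/scene4.png")[150:290,220:470]
cv2.imwrite("pics/i.png",np.vstack([A,cv2.resize(s,(740,300))]))
E
```

```text
t 19.0 pos [0.6009 0.1108 0.1262] rot [-180.    0.   90.] open 0.0871 F [-0.  -0.2 -0.6] grip 0.0
shift units [0.07 0.   3.64] (before turn)  turn z units 0.01
shift if turned first 0.07 0.0
```

View pics/i.png

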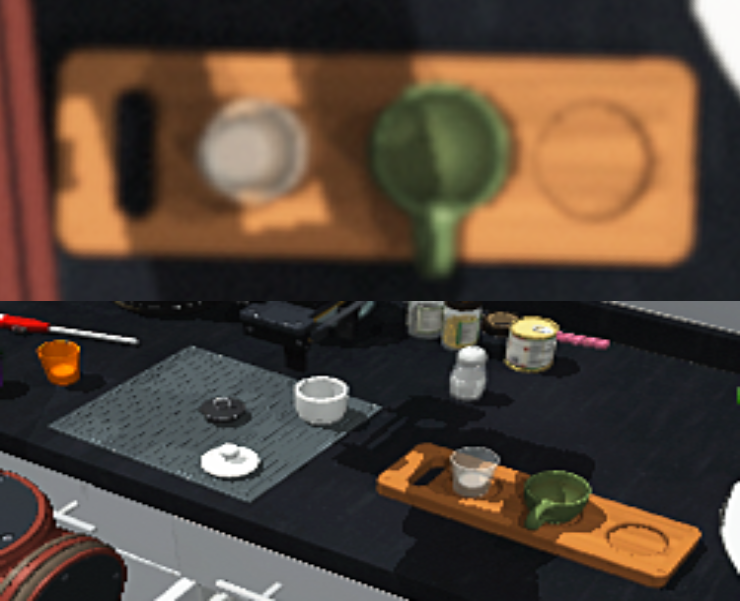

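Glass and cup stand in their recesses (board view 252,150 and 440,145). The pot is still at scene crop (322,400), with the gripper above it.

move_arm([
  [[0.04,0,0.4,0,0,0,0],[0,0,0.7,0,0,0,0],[0,0,0.7,0,0,0,0],[0,0,0.7,0,0,0,0],[0,0,0.5,0,0,0,0],[0,0,0.35,0,0,0,0],[0,0,0.2,0,0,0,0],[0,0,0.05,0,0,0,0],[0,0,0,0,0,0,0]],
], grip_force=12)

```text
time: 19.72
eef_pos: [0.6012, 0.112, 0.0181]
ee_rot: [-180.0, 0.0, 90.0]
force: [0.0, 0.7, -0.4]
opening: 0.087
grip_force: 0.0
```

move_arm([
  [[0,0,0,0,0,0,0.2],[0,0,0,0,0,0,0.3],[0,0,0,0,0,0,0.4],[0,0,0,0,0,0,0.5],[0,0,0,0,0,0,0.5],[0,0,0,0,0,0,0.5],[0,0,0,0,0,0,0.5]],
])

```text
time: 20.3
eef_pos: [0.6015, 0.1127, 0.0187]
ee_rot: [180.0, -0.0, 90.0]
force: [-0.2, -0.0, 3.0]
opening: 0.0596
grip_force: 12.0
```

move_arm([
  [[0,0,0,0,0,0,0.5],[0,0,-0.1,0,0,0,0.5],[0,0,-0.4,0,0,0,0.5],[0,0,-0.8,0,0,0,0.5],[0,0,-0.9,0,0,0,0.5],[0,0,-0.9,0,0,0,0.5],[-0.4,-0.08,-0.7,0,0,0,0.5],[-0.8,-0.15,0,0,0,0,0.5],[-0.95,-0.15,0,0,0,0,0.5],[-0.95,-0.15,0,0,0,0,0.5]],
], grip_force=20)

```text
time: 21.13
eef_pos: [0.5852, 0.019, 0.1337]
ee_rot: [179.9, 0.0, 90.1]
force: [0.6, -1.1, -1.1]
opening: 0.0595
grip_force: 20.0
```

move_arm([
  [[-0.95,-0.15,0,0,0,0,0.5],[-0.95,-0.15,0,0,0,0,0.5],[-0.95,-0.15,0,0,0,0,0.5],[-0.95,-0.15,0,0,0,0,0.5],[-0.95,-0.15,0,0,0,0,0.5],[-0.95,-0.15,0,0,0,0,0.5],[-0.95,-0.15,0,0,0,0,0.5],[-0.95,-0.15,0,0,0,0,0.5],[-0.95,-0.15,0,0,0,0,0.5],[-0.95,-0.15,0,0,0,0,0.5]],
])

```text
time: 21.97
eef_pos: [0.5396, -0.2667, 0.1329]
ee_rot: [-180.0, 0.0, 90.0]
force: [1.0, 0.6, -1.8]
opening: 0.0591
grip_force: 20.0
```

move_arm([
  [[-0.7,-0.05,0,0,0,0,0.5],[0,0,0,0,0,0,0.5],[0,0,0,0,0,0,0.5],[0,0,0,0,0,0,0.5]],
])

```text
time: 22.3
eef_pos: [0.5385, -0.2858, 0.1323]
ee_rot: [-180.0, -0.0, 90.0]
force: [-0.1, -0.2, -2.3]
opening: 0.0593
grip_force: 20.0
```

```bash
python3 - <<'E'
from h import *
go(.539,-.2875,.0284,90)
E
```

```text
t 22.3 pos [ 0.5385 -0.2858  0.1323] rot [-180.   -0.   90.] open 0.0593 F [-0.1 -0.2 -2.3] grip 20.0
shift units [-0.06  0.02  3.46] (before turn)  turn z units -0.0
shift if turned first -0.06 0.02
```

move_arm([
  [[-0.06,0.02,0.4,0,0,0,0.5],[0,0,0.7,0,0,0,0.5],[0,0,0.7,0,0,0,0.5],[0,0,0.6,0,0,0,0.5],[0,0,0.4,0,0,0,0.5],[0,0,0.3,0,0,0,0.5],[0,0,0.15,0,0,0,0.5],[0,0,0.05,0,0,0,0.5],[0,0,0,0,0,0,0.5],[0,0,0,0,0,0,0.5]],
])

```text
time: 23.13
eef_pos: [0.5401, -0.2887, 0.0343]
ee_rot: [179.9, 0.1, 90.0]
force: [1.0, 0.4, -1.2]
opening: 0.0592
grip_force: 20.0
```

move_arm([
  [[0,0,0.02,0,0,0,0.5],[0,0,0.02,0,0,0,0.5],[0,0,0.02,0,0,0,0.5],[0,0,0,0,0,0,0.5],[0,0,0,0,0,0,0.5]],
])

```text
time: 23.55
eef_pos: [0.5393, -0.2883, 0.0316]
ee_rot: [180.0, 0.0, 90.0]
force: [0.3, -1.3, -2.1]
opening: 0.0589
grip_force: 20.0
```

move_arm([
  [[0,0,0.02,0,0,0,0.5],[0,0,0.02,0,0,0,0.5],[0,0,0.02,0,0,0,0.5],[0,0,0.02,0,0,0,0.5],[0,0,0,0,0,0,0.5],[0,0,0,0,0,0,0.5]],
])

```text
time: 24.05
eef_pos: [0.5393, -0.2882, 0.0289]
ee_rot: [-180.0, -0.0, 90.0]
force: [0.7, 0.2, -2.0]
opening: 0.0593
grip_force: 20.0
```

move_arm([
  [[0,0,0.02,0,0,0,0.5],[0,0,0,0,0,0,0.5],[0,0,0,0,0,0,0.5]],
])

```text
time: 24.3
eef_pos: [0.5394, -0.2883, 0.0287]
ee_rot: [180.0, 0.0, 90.0]
force: [-1.0, 0.6, 2.4]
opening: 0.0594
grip_force: 20.0
```

move_arm([
  [[0,0,0.01,0,0,0,0.5],[0,0,0,0,0,0,0.28],[0,0,0,0,0,0,0.2],[0,0,0,0,0,0,0],[0,0,0,0,0,0,0],[0,0,-0.2,0,0,0,0],[0,0,-0.6,0,0,0,0],[0,0,-0.9,0,0,0,0],[0,0,-0.9,0,0,0,0],[0,0,-0.7,0,0,0,0]],
])

```text
time: 25.13
eef_pos: [0.5399, -0.2886, 0.1297]
ee_rot: [179.9, 0.1, 90.0]
force: [0.9, -0.1, 0.4]
opening: 0.0868
grip_force: 0.0
```

move_arm([
  [[0.5,-0.1,0,0,0,0,0],[0.9,-0.18,0,0,0,0,0],[0.95,-0.19,0,0,0,0,0],[0.95,-0.19,0,0,0,0,0],[0.95,-0.19,0,0,0,0,0],[0.95,-0.19,0,0,0,0,0],[0.95,-0.19,0,0,0,0,0],[0.95,-0.19,0,0,0,0,0],[0.95,-0.19,0,0,0,0,0],[0.95,-0.19,0,0,0,0,0]],
])

```text
time: 25.97
eef_pos: [0.4851, -0.017, 0.1277]
ee_rot: [179.9, 0.0, 90.0]
force: [0.3, 0.6, -0.7]
opening: 0.0868
grip_force: 0.0
```

move_arm([
  [[0.95,-0.19,0,0,0,0,0],[0.95,-0.19,0,0,0,0,0],[0.95,-0.19,0,0,0,0,0],[0.95,-0.19,0,0,0,0,0],[0.95,-0.19,0,0,0,0,0],[0.2,-0.1,0,0,0,0,0],[0,0,0,0,0,0,0],[0,0,0,0,0,0,0]],
])

```text
time: 26.63
eef_pos: [0.454, 0.1301, 0.1274]
ee_rot: [180.0, 0.0, 90.1]
force: [0.2, 0.0, 0.4]
opening: 0.0871
grip_force: 0.0
```

```bash
python3 - <<'E'
from h import *
for n in("top","scene"): cv2.imwrite(f"pics/{n}5.png",vision.read_camera(n)[:,:,::-1])
go(.4545,.1318,.022,90)
t=cv2.imread("pics/top5.png");H,S,V=cv2.split(cv2.cvtColor(t,cv2.COLOR_BGR2HSV))
w=(V>150)&(S<70);w[:,:440]=0;w[:,480:]=0;w[:195]=0;w[250:]=0
print(*blobs("top",w,.066),sep="\n")
s=cv2.imread("pics/scene5.png");H,S,V=cv2.split(cv2.cvtColor(s,cv2.COLOR_BGR2HSV))
A=rect(t,"top",.066,.47,.62,-.36,.01);B=rect(s,"scene",.066,.47,.62,-.36,.01)
cv2.imwrite("pics/j.png",np.vstack([A,B]))
E
```

```text
t 26.7 pos [0.4543 0.1293 0.1273] rot [180.    0.   89.9] open 0.0872 F [-0.2  0.5  0.2] grip 0.0
shift units [0.08 0.01 3.51] (before turn)  turn z units -0.01
shift if turned first 0.08 0.01
(array([466.2, 221.8]), (0.5388, -0.2819, 73.1), array([ 0.5386, -0.2833]), array([57.7, 70.8]), 11)
```

View pics/j.png

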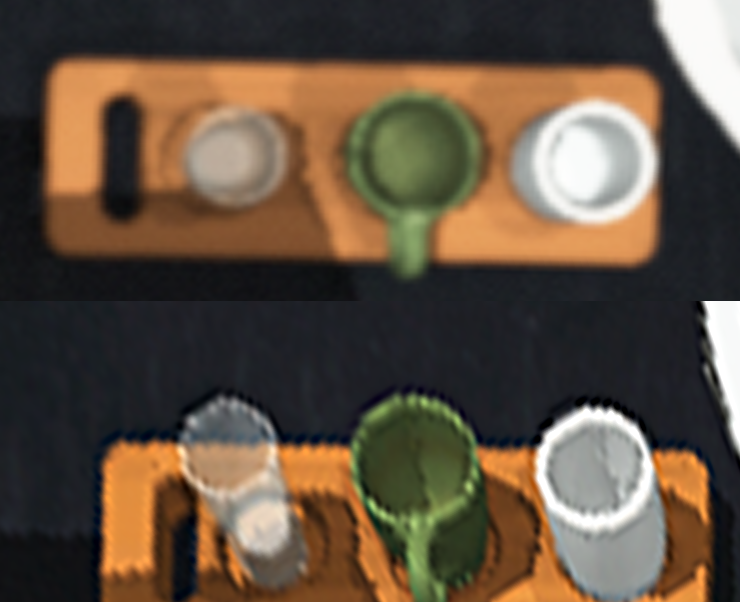

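Pot rim at board view (597,162), i.e. (.5385,-.2885): seated, as are the glass and cup. Now the lid.

move_arm([
  [[0.08,0.01,0.4,0,0,0,0],[0,0,0.7,0,0,0,0],[0,0,0.7,0,0,0,0],[0,0,0.6,0,0,0,0],[0,0,0.5,0,0,0,0],[0,0,0.3,0,0,0,0],[0,0,0.2,0,0,0,0],[0,0,0.06,0,0,0,0],[0,0,0,0,0,0,0],[0,0,0,0,0,0,0]],
], grip_force=10)

```text
time: 27.57
eef_pos: [0.455, 0.1326, 0.0241]
ee_rot: [179.9, -0.0, 90.0]
force: [0.4, -0.2, -0.1]
opening: 0.0866
grip_force: 0.0
```

move_arm([
  [[0,0,0,0,0,0,0.3],[0,0,0,0,0,0,0.5],[0,0,0,0,0,0,0.65],[0,0,0,0,0,0,0.75],[0,0,0,0,0,0,0.82],[0,0,0,0,0,0,0.9],[0,0,0,0,0,0,0.95],[0,0,0,0,0,0,0.95],[0,0,0,0,0,0,0.95],[0,0,0,0,0,0,0.95]],
])

```text
time: 28.4
eef_pos: [0.4541, 0.1327, 0.0233]
ee_rot: [-180.0, 0.0, 90.0]
force: [-0.5, -0.5, -0.5]
opening: 0.0283
grip_force: 0.0
```

move_arm([
  [[0,0,0.04,0,0,0,0.66],[0,0,0.04,0,0,0,0.66],[0,0,0.03,0,0,0,0.66],[0,0,0,0,0,0,0.66],[0,0,0,0,0,0,0.8],[0,0,0,0,0,0,0.95],[0,0,0,0,0,0,0.95],[0,0,0,0,0,0,0.95],[0,0,0,0,0,0,0.95]],
])

```text
time: 29.15
eef_pos: [0.4541, 0.1327, 0.02]
ee_rot: [-180.0, 0.0, 90.0]
force: [0.0, 0.2, -0.9]
opening: 0.0195
grip_force: 10.0
```

move_arm([
  [[0,0,0,0,0,0,0.95],[0,0,-0.1,0,0,0,0.95],[0,0,-0.4,0,0,0,0.95],[0,0,-0.8,0,0,0,0.95],[0,0,-0.9,0,0,0,0.95],[0,0,-0.9,0,0,0,0.95],[0,0,-0.9,0,0,0,0.95],[-0.3,0.06,-0.6,0,0,0,0.95],[-0.6,0.12,0,0,0,0,0.95],[-0.9,0.18,0,0,0,0,0.95]],
], grip_force=15)

```text
time: 29.98
eef_pos: [0.466, 0.0794, 0.1603]
ee_rot: [179.8, -0.0, 90.1]
force: [0.6, -0.2, -1.1]
opening: 0.0192
grip_force: 15.0
```

move_arm([
  [[-0.95,0.19,0,0,0,0,0.95],[-0.95,0.19,0,0,0,0,0.95],[-0.95,0.19,0,0,0,0,0.95],[-0.95,0.19,0,0,0,0,0.95],[-0.95,0.19,0,0,0,0,0.95],[-0.95,0.19,0,0,0,0,0.95],[-0.95,0.19,0,0,0,0,0.95],[-0.95,0.19,0,0,0,0,0.95],[-0.95,0.19,0,0,0,0,0.95],[-0.95,0.19,0,0,0,0,0.95]],
])

```text
time: 30.82
eef_pos: [0.5219, -0.2077, 0.1581]
ee_rot: [-180.0, -0.0, 90.0]
force: [-0.1, 0.3, -0.3]
opening: 0.0193
grip_force: 15.0
```

move_arm([
  [[-0.9,0.19,0,0,0,0,0.95],[-0.8,0.19,0,0,0,0,0.95],[-0.6,0.16,0,0,0,0,0.95],[-0.3,0.05,0,0,0,0,0.95],[0,0,0,0,0,0,0.95],[0,0,0,0,0,0,0.95],[0,0,0,0,0,0,0.95]],
])

```text
time: 31.4
eef_pos: [0.5393, -0.283, 0.1578]
ee_rot: [-180.0, -0.1, 90.0]
force: [0.3, 0.4, -0.8]
opening: 0.0197
grip_force: 15.0
```

```bash
python3 - <<'E'
from h import *
go(.539,-.2885,.085,90)
for n in("top","scene"): cv2.imwrite(f"pics/{n}6.png",vision.read_camera(n)[:,:,::-1])
t=cv2.imread("pics/top6.png")[180:260,380:500];s=cv2.imread("pics/scene6.png")[180:300,360:480]
cv2.imwrite("pics/k.png",np.hstack([cv2.resize(t,(400,267)),cv2.resize(s,(267,267))]))
E
```

```text
t 31.4 pos [ 0.5393 -0.283   0.1578] rot [-1.8e+02 -1.0e-01  9.0e+01] open 0.0197 F [ 0.3  0.4 -0.8] grip 15.0
shift units [-0.18 -0.01  2.43] (before turn)  turn z units 0.01
shift if turned first -0.18 -0.01
```

View pics/k.png

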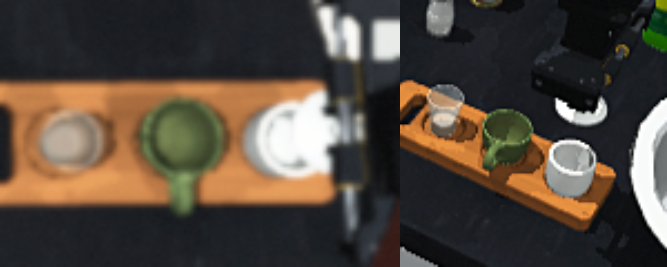

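The lid hangs level over the pot (scene crop 580,108). I'll centre it and come closer, then measure.

move_arm([
  [[-0.18,0,0.3,0,0,0,0.95],[0,0,0.5,0,0,0,0.95],[0,0,0.5,0,0,0,0.95],[0,0,0.4,0,0,0,0.95],[0,0,0.2,0,0,0,0.95],[0,0,0,0,0,0,0.95],[0,0,0,0,0,0,0.95],[0,0,0,0,0,0,0.95]],
])

```text
time: 32.17
eef_pos: [0.5402, -0.2901, 0.1019]
ee_rot: [179.9, 0.0, 90.0]
force: [0.0, -0.4, -0.1]
opening: 0.0194
grip_force: 15.0
```

```bash
python3 - <<'E'
from h import *
s=vision.read_camera("scene")[:,:,::-1];cv2.imwrite("pics/scene7.png",s)
go(.539,-.2885,.075,90)
C=np.ascontiguousarray(cv2.resize(s[200:280,390:470],(600,600),interpolation=cv2.INTER_CUBIC))
c=vision.get_calibration("scene");E=c["extrinsics"]
z=readout.get_state()["eef_pos"][2]-.016+.008
a=np.linspace(0,2*np.pi,72)
for zz,r,col in((z,.031,(255,0,0)),(.066,.0295,(0,0,255))):
    P=E[:3,:3]@np.stack([.539+r*np.cos(a),-.2885+r*np.sin(a),np.full(72,zz)])+E[:3,3:]
    u=(c["fx"]*P[0]/P[2]+c["cx"]-390+.5)*7.5;v=(c["fy"]*P[1]/P[2]+c["cy"]-200+.5)*7.5
    cv2.polylines(C,[np.stack([u,v],1).round().astype("i4")],True,col,1)
cv2.imwrite("pics/l.png",C)
E
```

```text
t 32.2 pos [ 0.5403 -0.2902  0.1022] rot [1.799e+02 1.000e-01 9.000e+01] open 0.0194 F [ 0.   0.3 -1. ] grip 15.0
shift units [ 0.06 -0.04  0.91] (before turn)  turn z units 0.0
shift if turned first 0.06 -0.04
```

View pics/l.png

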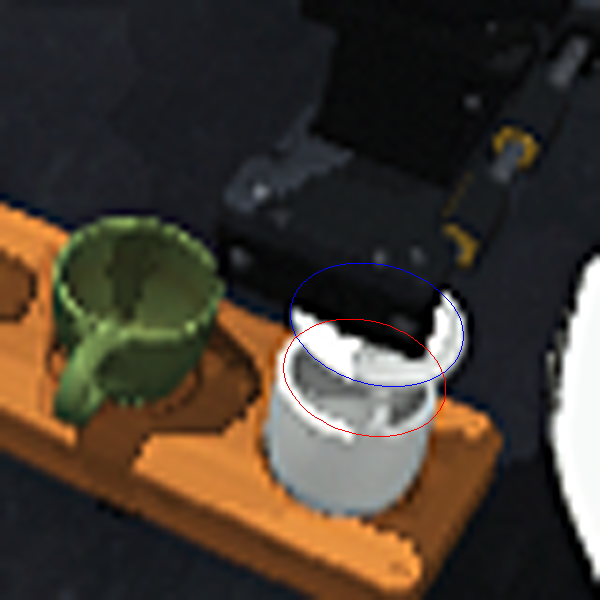

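Lid (blue is the expected flange) is about 2 mm right of the pot's axis (red is the expected rim), in line with the readout. I'll correct by +2 mm in y and -1 mm in x.

move_arm([
  [[0.07,-0.04,0,0,0,0,0.95],[0,0,0.2,0,0,0,0.95],[0,0,0.2,0,0,0,0.95],[0,0,0.1,0,0,0,0.95],[0,0,0.05,0,0,0,0.95],[0,0,0.05,0,0,0,0.95],[0,0,0,0,0,0,0.95],[0,0,0,0,0,0,0.95]],
])

```text
time: 32.88
eef_pos: [0.5384, -0.2877, 0.083]
ee_rot: [-180.0, -0.0, 90.0]
force: [-0.3, 0.3, 0.0]
opening: 0.0192
grip_force: 15.0
```

move_arm([
  [[0,0,0.04,0,0,0,0.95],[0,0,0.04,0,0,0,0.95],[0,0,0.04,0,0,0,0.95],[0,0,0,0,0,0,0.95],[0,0,0,0,0,0,0.95]],
])

```text
time: 33.3
eef_pos: [0.5383, -0.2876, 0.0793]
ee_rot: [-180.0, -0.0, 90.0]
force: [-0.1, -0.6, -0.7]
opening: 0.0195
grip_force: 15.0
```

move_arm([
  [[0,0,0.04,0,0,0,0.95],[0,0,0.03,0,0,0,0.95],[0,0,0.03,0,0,0,0.95],[0,0,0.02,0,0,0,0.95],[0,0,0,0,0,0,0.95],[0,0,0,0,0,0,0.95]],
])

```text
time: 33.8
eef_pos: [0.5384, -0.2876, 0.0758]
ee_rot: [-180.0, -0.0, 90.0]
force: [-0.3, 0.5, -0.4]
opening: 0.0193
grip_force: 15.0
```

move_arm([
  [[0,0,0.02,0,0,0,0.95],[0,0,0,0,0,0,0.95],[0,0,0,0,0,0,0.95]],
])

```text
time: 34.05
eef_pos: [0.5384, -0.2876, 0.0752]
ee_rot: [-180.0, -0.0, 90.0]
force: [0.2, 0.3, -0.3]
opening: 0.0193
grip_force: 15.0
```

move_arm([
  [[0,0,0.02,0,0,0,0.95],[0,0,0,0,0,0,0.95],[0,0,0,0,0,0,0.95]],
])

```text
time: 34.3
eef_pos: [0.5385, -0.2877, 0.075]
ee_rot: [180.0, 0.0, 90.0]
force: [-0.2, 0.3, 1.8]
opening: 0.019
grip_force: 15.0
```

move_arm([
  [[0,0,0.01,0,0,0,0.95],[0,0,0,0,0,0,0.74],[0,0,0,0,0,0,0.65],[0,0,0,0,0,0,0.5],[0,0,0,0,0,0,0.5],[0,0,-0.1,0,0,0,0.5],[0,0,-0.4,0,0,0,0.5],[0,0,-0.8,0,0,0,0.5],[0,0,-0.9,0,0,0,0.5],[0,0,-0.9,0,0,0,0.5]],
])

```text
time: 35.13
eef_pos: [0.5376, -0.2871, 0.1681]
ee_rot: [-179.9, -0.1, 90.0]
force: [0.6, 0.2, -0.8]
opening: 0.0436
grip_force: 0.0
```

move_arm([
  [[0.5,-0.2,0,0,0,0,0],[0.9,-0.2,0,0,0,0,0],[0.95,-0.2,0,0,0,0,0],[0.95,-0.2,0,0,0,0,0],[0.95,-0.2,0,0,0,0,0],[0.95,-0.2,0,0,0,0,0],[0.95,-0.2,0,0,0,0,0],[0.95,-0.2,0,0,0,0,0],[0.95,-0.2,0,0,0,0,0],[0.95,-0.2,0,0,0,0,0]],
])

```text
time: 35.97
eef_pos: [0.4777, -0.0164, 0.1679]
ee_rot: [-180.0, 0.0, 90.0]
force: [-0.4, 0.8, 0.3]
opening: 0.0866
grip_force: 0.0
```

move_arm([
  [[0.95,-0.2,0,0,0,0,0],[0.95,-0.2,0,0,0,0,0],[0.6,0,0,0,0,0,0],[0,0,0,0,0,0,0],[0,0,0,0,0,0,0]],
])

```text
time: 36.38
eef_pos: [0.4662, 0.0579, 0.1678]
ee_rot: [180.0, 0.0, 90.1]
force: [0.2, 0.5, 0.6]
opening: 0.087
grip_force: 0.0
```

```bash
python3 - <<'E'
from h import *
for n in("top","scene"): cv2.imwrite(f"pics/{n}8.png",vision.read_camera(n)[:,:,::-1])
t=cv2.imread("pics/top8.png")[180:260,350:500];s=cv2.imread("pics/scene8.png")[150:290,220:470]
cv2.imwrite("pics/m.png",np.vstack([cv2.resize(t,(500,267)),cv2.resize(s,(500,280))]))
E
```

```text
(no output)
```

View pics/m.png

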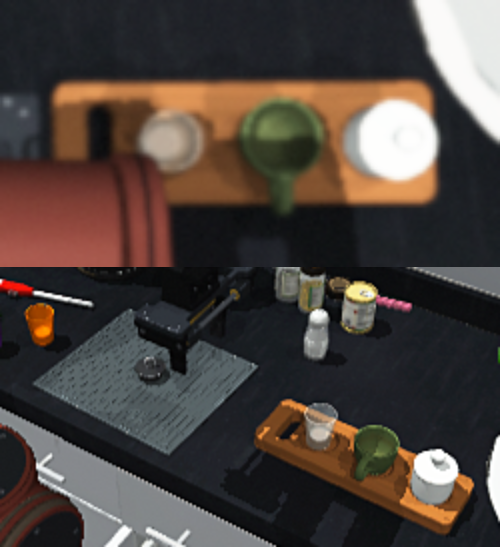

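The glass (320,425), cup (377,450, handle over the near long side) and lidded pot (435,475) are seated upright. The plug, salt and look-alikes are where they were. Handing in.

```bash
python3 -c "
from cell import finish_job
print(finish_job())"
```

```text
the job is handed in; nothing more can be done
None
```

The job is handed in at about 36 s: the cup is in the middle recess with its handle over the near long side, the glass is next to the hand slot, the pot is at the other end with its lid on, and nothing else was moved.

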